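Close the station's earth link and clamp it under its hand nut

TASK

Earth the radio station before it is left for the night: unscrew the black hand nut on the earth bar far enough for the copper link to pass, swing the link in until its slot is fully home on the stud under the nut, then screw the nut back down hand-tight so that it clamps the link, but do not force it. Let go, and leave the mug, the meter and the screwdriver where they are.

Things in the scene. Friction and masses are not known exactly. Their poses are not given: they have to be found in the camera images.
- earthbar: earth bar fixed on the bench: steel base 90 mm (its x) by 360 mm (its y), four ribbed dark brown insulators, and on them two copper bars in line along its y, 40 mm wide, tops 68 mm above the bench, with a 56 mm gap between them in the middle. Origin: centre of its underside on the bench; z up; its -x side is the side nearer the robot. Bar tops carry low hex bolt heads (8 mm high) at its y = +-122 and +-150 mm.
- link: copper link, a flat bar 36 mm wide and 4 mm thick reaching 140 mm from its pivot. Origin: on the pivot axis, at the level of the bars' top (68 mm above the bench), on the bar at the earthbar's -y end (earthbar frame 0, -60, 68 mm); its x runs along the link towards its free end, z up. A hex lock nut on the pivot reaches 14 mm above the bar.
- stud (a point): foot of the threaded stud (9 mm thick) that carries the hand nut, at the level of the bar's top (earthbar frame 0, +60, 68 mm), 120 mm from the pivot. The stud rises to 56 mm above the bar and ends in a small collar 15 mm wide, which keeps the nut on.
- nut: black fluted hand nut on the threaded stud. Origin: on its axis, at its underside (the clamping face). The nut is round, 40 mm in diameter, 34 mm tall in all; its lowest 4 mm is a steel flange 34 mm in diameter whose underside clamps. Its axis is vertical. Counter-clockwise (seen from above) unscrews it and it rises 6 mm per turn (coarse thread); clockwise lowers it. The thread is stiff (about 0.06 N m) and stays where it is left.
- nut_rise (a joint): height of the nut's underside above the copper bar, in m: 0 down on the bare bar, 0.0125 highest; it starts at about 0.002 to 0.003. The link is 4 mm thick, so the nut must be higher than 0.004 for the link to pass under. When the nut meets the link at about 0.004 the turning moment, about 0.06 N m until then, climbs as the nut bites: it is hand-tight at 0.2 to 0.3 N m (some 0.8 to 1.5 rad past the first touch) and forced above 0.4 N m.
- link_swing (a joint): angle of the copper link about its pivot, rad: 0 fully closed (along the bars, the stud at the end of its slot, a stop), growing as it swings open counter-clockwise seen from above, so that its free end comes out to the earthbar's -x side; 1.57 stands square to the bars. The hinge is stiff (0.12 N m) and stays where it is left.
- post (a point): middle of the upright black insulating post on the link, 55 mm from the pivot along the link: round, 18 mm thick, from 4 to 52 mm above the bar's top; this point is 28 mm above the bar's top. It is the link's handle; a push on its trailing side closes the link.
- slot (a point): centre of the slot in the link's outer end, on the link's top face, 120 mm from the pivot. The slot opens on the side that leads when the link closes.
- mug: white mug, 80 mm in diameter and 95 mm tall, standing on the bench; origin at the centre of its foot. Leave alone.
- meter: grey hand-held multimeter lying on its back, 85 by 165 by 34 mm; origin at the centre of its underside. Leave alone.
- driver: screwdriver with a black handle, 190 mm long, lying on the bench behind the earth bar along it. Leave alone.

How it is judged:
By the outcome, as a careful person would: the job done as asked, in the order asked, and still so for the second after the job is handed in, with the robot touching nothing.
It also fails if it takes over 72 s, if anything falls off the work surface, if the arm or the gripper's body presses on something with over 40 N, if the wrist force passes 120 N, or if a joint passes its speed limit or range.

ROBOT

A 6-joint arm with a two-finger parallel gripper is mounted at the origin on the work surface. World frame = base frame: x ahead of the robot, y to its left, z up, the work surface at z = 0. Lengths are in mm, angles in degrees, forces in N, time in s.
With the tool pointing down it reaches from about 350 to 850 mm from the base axis. Payload 8.1 kg.
Tool frame: the origin (TCP) lies midway between the tips of the shut fingers; the grasp point (between the pads) lies 19 mm behind it (r.grip_depth is the distance from the TCP to the grasp point, in mm); z points along the fingers, y is the direction in which the jaws open and shut (so a half turn about z gives the same grasp; the last joint's range is limited). The gripper opens to 85 mm and grips with 20 to 120 N. Pads are 22 mm wide; open, the fingers measure 114 mm over their backs; the gripper's body (76 mm by 85 mm) begins 54 mm behind the grasp point. The pads swing forward as they close: fully open they stand 13 mm farther back than shut.
Start: joints at [-4.893, 7.471, 85.268, -0, 87.261, -4.893], TCP at [600.004, 0.022, 231.292] pointing down, gripper open.
Joint ranges: [-169.43, 169.43], [-51.17, 129.36], [1.28, 143.12], [-76.62, 256.62], [0, 156.53], [-152.29, 152.29]. Speed limits (degrees/s): [136.94, 136.94, 159.86, 180, 180, 180].

INTERFACE

Orientations are given as [roll, pitch, yaw] about the fixed x, y, z axes, in that order (R = Rz(yaw) Ry(pitch) Rx(roll)).
In Python, from bench import r, imaging gives the robot as it stands.
- The arm moves only by the shell command python3 -m creep 'ROWS' [FORCE]. ROWS is text: rows parted by semicolons, each of 7 numbers parted by spaces: the shift along the tool's x, y, z in cm, then the turn, a rotation vector about the tool's x, y, z in degrees, then the finger opening in cm, from 0 to 8.54. In form: dx dy dz ax ay az gripper; .... A call has 1 to 20 rows; each row is the pose to reach, as a shift and turn from the pose measured when the call began, along the tool's axes at that moment; what a row does not reach only later rows make up. A row lasts 1/10 s, in which the tool goes at most 50 mm and 8.59 degrees, less where a joint would pass 70% of its speed; a pose out of reach is approached as far as the arm can. A call with a gripper value outside its range is refused whole. The fingers move at their own pace and stop on an object; FORCE is the grip in N (left out, the last holds). Time passes only in rows, so rows that repeat a pose let the fingers close. It gives the time, the measured TCP pose, the force and the opening at its end, in the units of the state.
- r.sense(): the state, without advancing time (a new reading comes with each control period).
- imaging.snapshot(name): name is "scene" or "side" or "wrist"; returns the picture (400x640x3 uint8, red, green, blue); there is no depth.
- imaging.camera_info(name): a dict with "camera_matrix" (3x3 intrinsics, pixels), "R" (3x3) and "t" (3): a world point X has camera coordinates R X + t. Camera axes: x right, y down, z forward; pixel columns grow to the right and rows downward; lengths in mm; the calibration is good to about 2 mm. A picture is of the moment at which its call begins: read the wrist's pose just before it. camera_info takes no time and is no camera call; for the wrist camera it gives the pose at the moment of the call.
- r.hand_in(): hands the job in, once; it reports no verdict.
The state is a dict: "time": time; "joint_pos": joint angles; "qd": joint speeds; "joint_efforts": joint torques, N m; "tool_pos": TCP position; "tcp_rot": TCP orientation; "ft_force": force on the tool from outside, world axes, zero at the start; "wrist_torque": the same for the moment, N m; "finger_gap": finger opening in mm.
Only numpy, scipy, OpenCV 4.12 (cv2) and the standard library are available. Lean on these libraries where they do the work, as an engineer would, in place of code of your own. Each camera call takes 0.05 s, during which the arm holds its last target.

## Working session

There is one attempt and no reset: what is moved stays moved. The work goes in short steps, Python scripts to look and compute and a shell command to move; the robot and the scene stay as the last step left them, time stands still between calls to the robot, and variables do not carry over. Pictures are saved under pics/ and viewed, and the job is handed in when it is done.

```bash
ls; mkdir -p pics; python3 - <<'E'
from bench import r, imaging
import cv2
print(r.sense())
for n in ["scene","side","wrist"]:
    im=imaging.snapshot(n); cv2.imwrite(f"pics/{n}0.png",im[:,:,::-1])
    c=imaging.camera_info(n); print(n,c)
E
```

```text
pics
{'time': 0.0, 'joint_pos': array([-4.89192853e+00,  7.51521109e+00,  8.53315569e+01,  2.03137163e-03,
        8.72608682e+01, -4.89173836e+00]), 'qd': array([ 0.04998279,  0.04297363,  0.11240431, -0.04286103,  0.09190066,
        0.01430202]), 'joint_efforts': array([-1.90700346e-03, -5.69404185e+01, -5.00557995e+01, -2.19391650e-04,
        1.44415747e-02,  7.24149572e-05]), 'tool_pos': array([5.99438435e+02, 9.52160474e-02, 2.30221528e+02]), 'tcp_rot': array([-1.79892929e+02, -1.11999555e-02,  8.99997004e+01]), 'ft_force': array([-0.21419631,  0.37625286,  0.01999975]), 'wrist_torque': array([-0.00114238, -0.03522424,  0.01644927]), 'finger_gap': 85.61530826153302}
scene {'camera_matrix': array([[517.58563138,   0.        , 321.7530307 ],
       [  0.        , 517.58563138, 196.33264449],
       [  0.        ,   0.        ,   1.        ]]), 'R': array([[ 0.75680556,  0.65348401, -0.01428265],
       [ 0.55412692, -0.65302231, -0.51624143],
       [-0.34668241,  0.38277998, -0.856324  ]]), 't': array([-488.6821233 , -282.3210134 , 1361.68454501])}
side {'camera_matrix': array([[486.44995833,   0.        , 320.28077791],
       [  0.        , 486.44995833, 199.03793549],
       [  0.        ,   0.        ,   1.        ]]), 'R': array([[-0.99982045,  0.00187624, -0.01885599],
       [ 0.01424026,  0.73088679, -0.68235014],
       [ 0.01250134, -0.68249614, -0.73078228]]), 't': array([ 593.24164885,   49.34206381, 1277.84497901])}
wrist {'camera_matrix': array([[338.82314266,   0.        , 319.15616691],
       [  0.        , 338.82314266, 193.10903666],
       [  0.        ,   0.        ,   1.        ]]), 'R': array([[ 9.99999269e-01, -6.22519663e-04, -1.03667252e-03],
       [-2.89043420e-04, -9.55508716e-01,  2.94962728e-01],
       [-1.17416973e-03, -2.94962213e-01, -9.55508197e-01]]), 't': array([-599.53294334,  -36.3315485 ,  379.2856999 ])}
```

View pics/scene0.png

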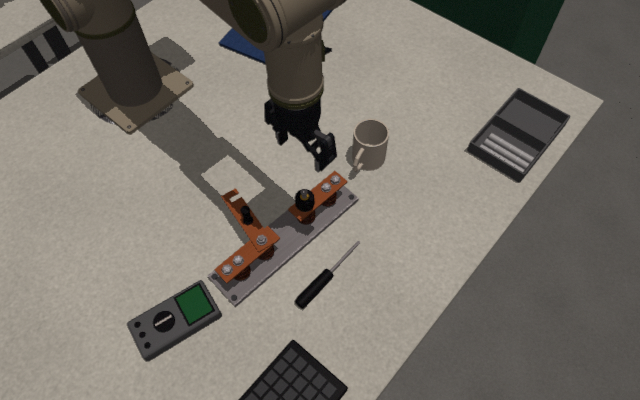

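View pics/side0.png

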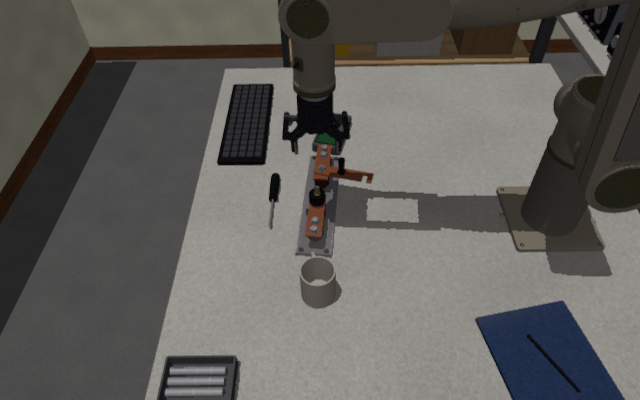

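View pics/wrist0.png

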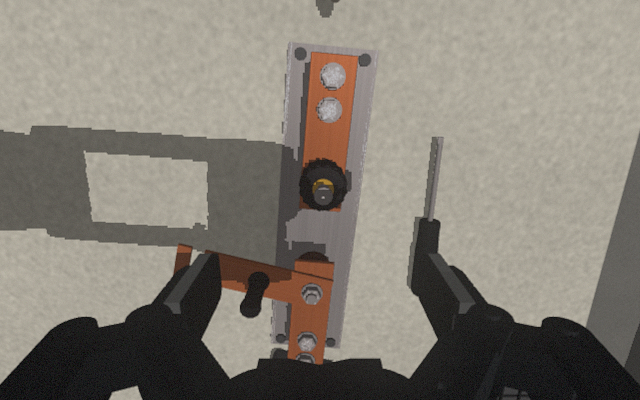

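```bash
python3 - <<'E'
import cv2
im=cv2.imread("pics/wrist0.png"); cv2.imwrite("pics/w0z.png",cv2.resize(im[40:370,240:400],None,fx=1.8*2/2,fy=1.8,interpolation=cv2.INTER_CUBIC))
im=cv2.imread("pics/scene0.png"); cv2.imwrite("pics/s0z.png",cv2.resize(im[160:310,200:370],None,fx=4,fy=4,interpolation=cv2.INTER_CUBIC))
im=cv2.imread("pics/side0.png"); cv2.imwrite("pics/d0z.png",cv2.resize(im[120:265,260:400],None,fx=4,fy=4,interpolation=cv2.INTER_CUBIC))
E
```

```text
(no output)
```

View pics/w0z.png

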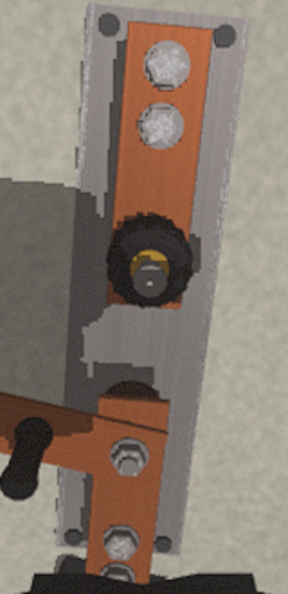

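View pics/s0z.png

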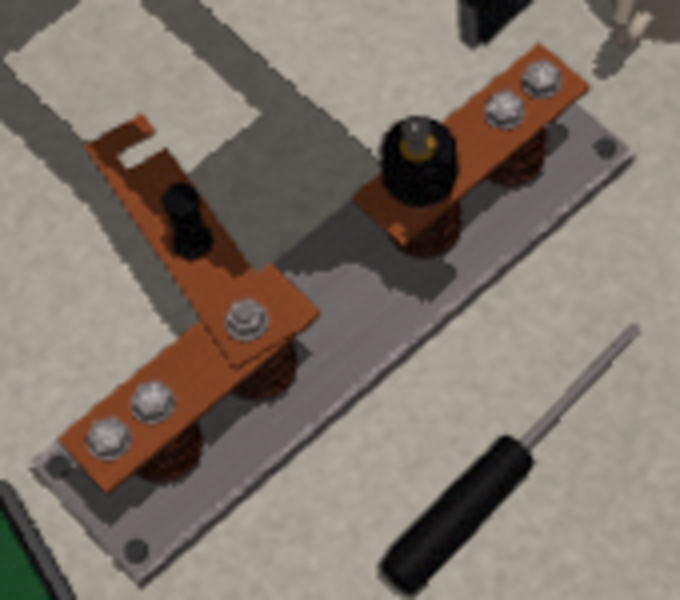

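View pics/d0z.png

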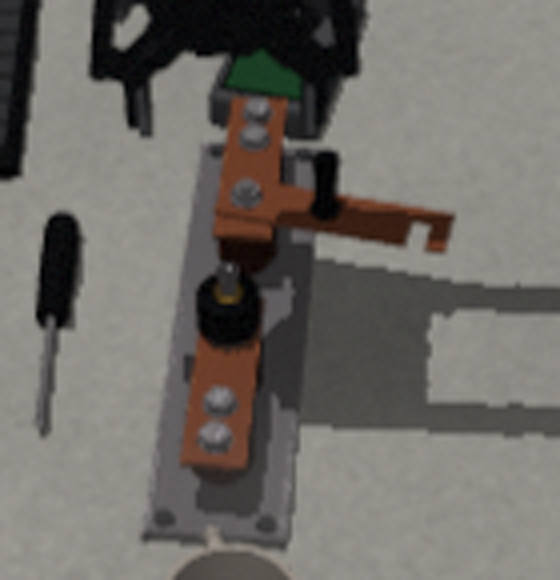

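```bash
cat > fit.py <<'E'
import numpy as np, json
from scipy.optimize import least_squares
def proj(K,R,t,X):
    c=X@R.T+t; p=c@K.T; return p[:,:2]/p[:,2:]
def bar(p,P):
    c,s=np.cos(p[2]),np.sin(p[2]); P=np.array(P,float)
    return np.c_[p[0]+c*P[:,0]-s*P[:,1], p[1]+s*P[:,0]+c*P[:,1], P[:,2]]
def linkpt(sw,d,z,off=0):
    a=np.pi/2+sw   # link dir in bar frame
    return [d*np.cos(a)-off*np.sin(a), -60+d*np.sin(a)+off*np.cos(a), z]
B150,B122,PV,M122,M150,COL=[0,150,76],[0,122,76],[0,-60,82],[0,-122,76],[0,-150,76],[0,60,124]
E
python3 - <<'E'
from fit import *
from bench import imaging
obs={"wrist":[(B150,332.8,76.1),(B122,329.4,110),(PV,311.1,292.8),(M122,306.7,341.1),(COL,323.3,193.9)],
"scene":[(B150,335.2,179),(B122,326.2,187),(PV,261.8,239),(M122,238.2,259.8),(M150,227,269),(COL,304,192),("post",245.5,207.5)],
"side":[(B150,313.5,228.5),(B122,315,219.8),(PV,321.5,167.5),(M122,323.8,153.3),(M150,324.5,146.3),(COL,317.3,187),("post",341.5,158.8)]}
ci={n:imaging.camera_info(n) for n in obs}
def res(p,names=obs):
    o=[]
    for n in names:
        P=bar(p,[linkpt(p[3],55,120) if a=="post" else a for a,_,_ in obs[n]])
        q=proj(ci[n]["camera_matrix"],ci[n]["R"],ci[n]["t"],P); o.append(q-np.array([[u,v] for _,u,v in obs[n]]))
    return np.vstack(o).ravel()
for names in (list(obs),["wrist"],["scene"],["side"]):
    s=least_squares(lambda p:res(p,names),[600,60,-.1,1.3])
    print(names,s.x[:2],np.degrees(s.x[2:]),np.abs(s.fun).max(), bar(s.x,[[0,60,68],linkpt(s.x[3],55,96)]))
    if len(names)==3: print(s.fun.reshape(-1,2).round(1)); np.save("pose.npy",s.x)
E
```

```text
['wrist', 'scene', 'side'] [597.05806074 -61.11731818] [-5.29152887 80.25784362] 4.378984265077918 [[ 602.59146291   -1.37301753   68.        ]
 [ 538.40711635 -106.5953401    96.        ]]
[[-0.1 -2.1]
 [-0.1 -1.3]
 [-0.   4.4]
 [-0.4  3. ]
 [-0.3  1. ]
 [ 0.5 -1.5]
 [ 0.2 -1.8]
 [-0.3 -1.8]
 [-0.3 -1.6]
 [-0.2 -1.7]
 [ 0.3 -1.4]
 [-0.3  0.7]
 [-1.  -0.1]
 [-1.4 -0.2]
 [-1.2 -0.6]
 [-1.4 -0.1]
 [-1.3  0.3]
 [-1.7  0.8]
 [-1.1  0.9]]
['wrist'] [597.16826131 -60.5860896 ] [-5.34446462 74.48451337] 3.9108062433797386 [[ 602.75685905   -0.84692677   68.        ]
 [ 540.18471558 -100.74058184   96.        ]]
['scene'] [598.96147246 -63.64700863] [-5.17776573 77.20318056] 1.459760563393388 [[ 604.37623901   -3.89183895   68.        ]
 [ 541.23106372 -106.42944772   96.        ]]
['side'] [593.73614799 -61.16337728] [-5.37411155 83.301182  ] 0.737116495593142 [[ 599.35565622   -1.4271142    68.        ]
 [ 534.33312065 -109.39602914   96.        ]]
```

```bash
python3 -m creep '-0.17 0.32 2 0 0 30 6; -0.17 0.32 4 0 0 70 6; -0.17 0.32 6 0 0 138 6; -0.17 0.32 7 0 0 138 6; -0.17 0.32 7 0 0 138 6; -0.17 0.32 7 0 0 138 6; -0.17 0.32 7 0 0 138 6; -0.17 0.32 7 0 0 138 6; -0.17 0.32 7 0 0 138 6; -0.17 0.32 7 0 0 138 6; -0.17 0.32 7 0 0 138 6; -0.17 0.32 7 0 0 138 6; -0.17 0.32 7 0 0 138 6; -0.17 0.32 7 0 0 138 6; -0.17 0.32 7 0 0 138 6; -0.17 0.32 7 0 0 138 6; -0.17 0.32 7 0 0 138 6; -0.17 0.32 7 0 0 138 6; -0.17 0.32 7 0 0 138 6' 20
python3 - <<'E'
from bench import r, imaging
import cv2
s=r.sense();print(s['joint_pos'],s['tool_pos'],s['tcp_rot'],s['finger_gap'])
im=imaging.snapshot("wrist"); cv2.imwrite("pics/w1.png",im[:,:,::-1])
E
```

```text
time: 2.05
tool_pos: [602.6, -1.6, 160.3]
tcp_rot: [179.9, 0.1, -47.8]
ft_force: [0.9, 0.6, 0.2]
finger_gap: 60.4
[-5.02912710e+00  1.03847567e+01  8.95396164e+01 -1.51525059e-03
  8.01747477e+01  1.32770041e+02] [602.58033427  -1.63931112 160.29880368] [ 1.79931596e+02  7.17495892e-02 -4.77989514e+01] 60.370049011491496
```

View pics/w1.png

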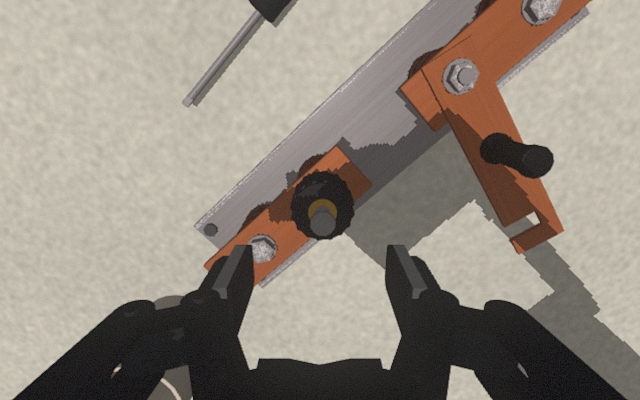

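```bash
python3 - <<'E'
from fit import *
from bench import imaging
import cv2
im=cv2.imread("pics/w1.png"); cv2.imwrite("pics/w1z.png",cv2.resize(im[160:260,270:380],None,fx=5,fy=5,interpolation=cv2.INTER_CUBIC))
c=imaging.camera_info("wrist");K,R,t=c["camera_matrix"],c["R"],c["t"]
def hit(u,v,z,R,t):
    d=R.T@np.linalg.inv(K)@np.array([u,v,1]);o=-R.T@t; return o+d*(z-o[2])/d[2]
print("cam",-R.T@t)
print("collar",hit(323,222,124,R,t))
R0=np.array([[ 9.99999269e-01, -6.22519663e-04, -1.03667252e-03],[-2.89043420e-04, -9.55508716e-01,  2.94962728e-01],[-1.17416973e-03, -2.94962213e-01, -9.55508197e-01]]);t0=np.array([-599.53294334,  -36.3315485 ,  379.2856999 ])
print("collar0",hit(323.3,193.9,124,R0,t0))
for u,v,z in [(460,76,82),(262,249,76),(538,160,120),(527,232,72)]: print(hit(u,v,z,R,t))
E
```

```text
cam [653.76190996 -56.51430169 302.29492101]
collar [603.35519109  -4.06382244 124.        ]
collar0 [ 6.02844592e+02 -5.63032822e-01  1.24000000e+02]
[ 594.03608195 -119.62559552   82.        ]
[608.72675196  56.07238324  76.        ]
[ 539.5686689  -108.74053632  120.        ]
[471.56967391 -83.92782005  72.        ]
```

View pics/w1z.png

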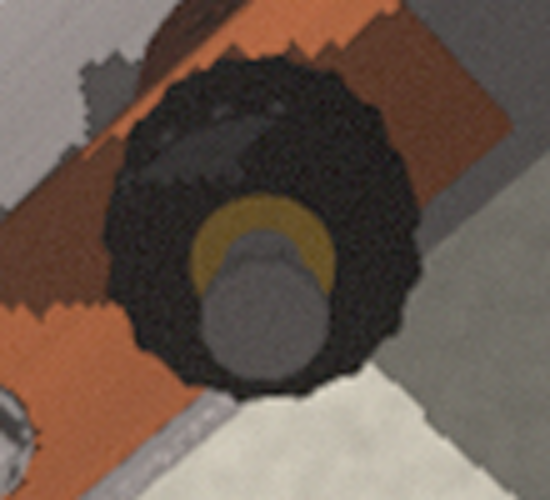

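```bash
python3 -m creep '0.05 0.07 3 0 0 0 6; 0.05 0.07 6 0 0 0 6; 0.05 0.07 7.5 0 0 0 6; 0.05 0.07 8.1 0 0 0 6; 0.05 0.07 8.1 0 0 0 6;0.05 0.07 8.1 0 0 0 6' 20
python3 -m creep '0 0 0 0 0 0 5; 0 0 0 0 0 0 4.5; 0 0 0 0 0 0 4;0 0 0 0 0 0 3.6;0 0 0 0 0 0 3.6;0 0 0 0 0 0 3.6' 40
python3 -c "
from bench import r,imaging
import cv2
s=r.sense();print(s['joint_pos'],s['tool_pos'],s['tcp_rot'],s['finger_gap'],s['wrist_torque'])
cv2.imwrite('pics/w2.png',imaging.snapshot('wrist')[:,:,::-1])"
```

```text
time: 2.7
tool_pos: [603.3, -2.5, 80.8]
tcp_rot: [-180.0, -0.0, -47.8]
ft_force: [0.7, -0.8, 0.6]
finger_gap: 60.0
time: 3.3
tool_pos: [602.9, -4.3, 82.5]
tcp_rot: [179.9, -0.1, -47.8]
ft_force: [-9.7, -6.8, 10.8]
finger_gap: 38.6
[ -5.18479289  14.57808134  93.2421738   -0.16183125  72.19451024
 132.70373393] [602.88552663  -4.28024324  82.51579887] [ 1.79876722e+02 -9.35896269e-02 -4.78389204e+01] 38.63795309150042 [-1.20272568  1.68086815  0.00255325]
```

View pics/w2.png

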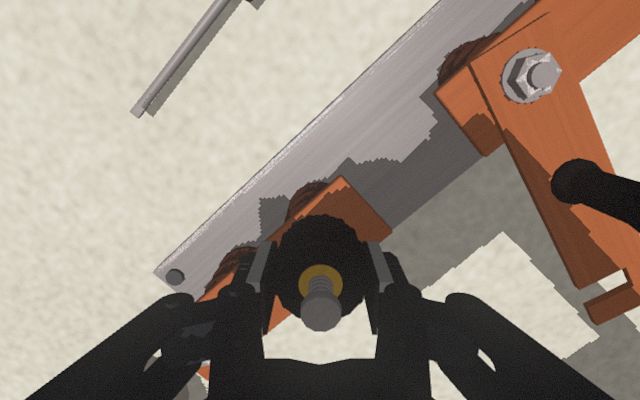

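```bash
python3 -m creep '0 0.05 0 0 0 0 3.6; 0 0.05 -0.01 0 0 -8 3.6; 0 0.05 -0.025 0 0 -16 3.6; 0 0.05 -0.04 0 0 -24 3.6; 0 0.05 -0.055 0 0 -32 3.6; 0 0.05 -0.065 0 0 -40 3.6; 0 0.05 -0.065 0 0 -40 3.6' 40
python3 -c "
from bench import r,imaging
import cv2
s=r.sense();print(s['joint_pos'],s['tool_pos'],s['tcp_rot'],s['finger_gap'],s['wrist_torque'])
cv2.imwrite('pics/w3.png',imaging.snapshot('wrist')[:,:,::-1])"
```

```text
time: 4.05
tool_pos: [602.8, -4.1, 83.5]
tcp_rot: [179.9, -0.0, -7.7]
ft_force: [0.7, 2.9, 0.4]
finger_gap: 38.4
[-5.19610157 14.46544106 93.26392633 -0.11645446 72.24554577 92.5344164 ] [602.82204832  -4.11753712  83.50325367] [ 1.79890293e+02 -2.99329440e-02 -7.69500216e+00] 38.371473841038174 [ 0.46700905 -0.07566538  0.0845031 ]
```

View pics/w3.png

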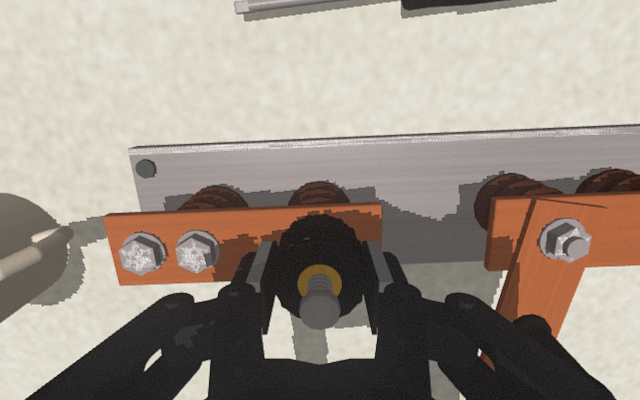

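```bash
python3 -m creep '0 0 -0.013 0 0 -8 3.6; 0 0 -0.027 0 0 -16 3.6; 0 0 -0.04 0 0 -24 3.6; 0 0 -0.053 0 0 -32 3.6; 0 0 -0.067 0 0 -40 3.6; 0 0 -0.08 0 0 -48 3.6; 0 0 -0.093 0 0 -56 3.6; 0 0 -0.107 0 0 -64 3.6; 0 0 -0.12 0 0 -72 3.6; 0 0 -0.133 0 0 -80 3.6; 0 0 -0.147 0 0 -88 3.6; 0 0 -0.16 0 0 -96 3.6; 0 0 -0.173 0 0 -104 3.6; 0 0 -0.187 0 0 -112 3.6; 0 0 -0.2 0 0 -120 3.6' 40
python3 -c "
from bench import r,imaging
s=r.sense();print(s['joint_pos'],s['tcp_rot'],s['finger_gap'],s['wrist_torque'])"
```

```text
time: 5.6
tool_pos: [602.1, -3.5, 85.4]
tcp_rot: [-179.9, 0.0, 112.1]
ft_force: [-4.2, 3.0, 2.2]
finger_gap: 38.8
[-5.16716154e+00  1.43203555e+01  9.32164379e+01 -8.01119330e-02
  7.25270729e+01 -2.72164231e+01] [-1.79908254e+02  3.87145448e-02  1.12073389e+02] 38.762854042180926 [ 0.4832524  0.6634107 -0.0489579]
```

```bash
python3 -m creep '0 0 -0.013 0 0 -8 3.6; 0 0 -0.027 0 0 -16 3.6; 0 0 -0.04 0 0 -24 3.6; 0 0 -0.053 0 0 -32 3.6; 0 0 -0.067 0 0 -40 3.6; 0 0 -0.08 0 0 -48 3.6; 0 0 -0.093 0 0 -56 3.6; 0 0 -0.107 0 0 -64 3.6; 0 0 -0.12 0 0 -72 3.6; 0 0 -0.133 0 0 -80 3.6; 0 0 -0.147 0 0 -88 3.6; 0 0 -0.16 0 0 -96 3.6; 0 0 -0.173 0 0 -104 3.6; 0 0 -0.187 0 0 -112 3.6; 0 0 -0.187 0 0 -112 3.6' 40
python3 -c "
from bench import r,imaging
import cv2
s=r.sense();print(s['joint_pos'],s['tcp_rot'],s['finger_gap'],s['wrist_torque'])
cv2.imwrite('pics/w4.png',imaging.snapshot('wrist')[:,:,::-1])
cv2.imwrite('pics/d4.png',cv2.resize(imaging.snapshot('side')[100:270,230:430,::-1],None,fx=4,fy=3.5))"
```

```text
time: 7.1
tool_pos: [601.9, -4.3, 87.4]
tcp_rot: [-180.0, -0.2, -136.0]
ft_force: [-2.1, -2.6, 0.7]
finger_gap: 38.3
[  -5.20099923   14.19089879   93.15259666   -0.1477579    72.74460121
 -139.13256186] [-1.79974378e+02 -1.64336091e-01 -1.36024536e+02] 38.27982888594046 [-0.51575054  0.33582954  0.05548279]
```

View pics/w4.png

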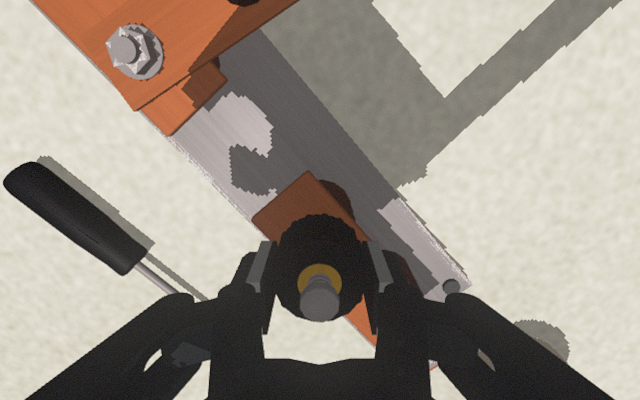

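View pics/d4.png

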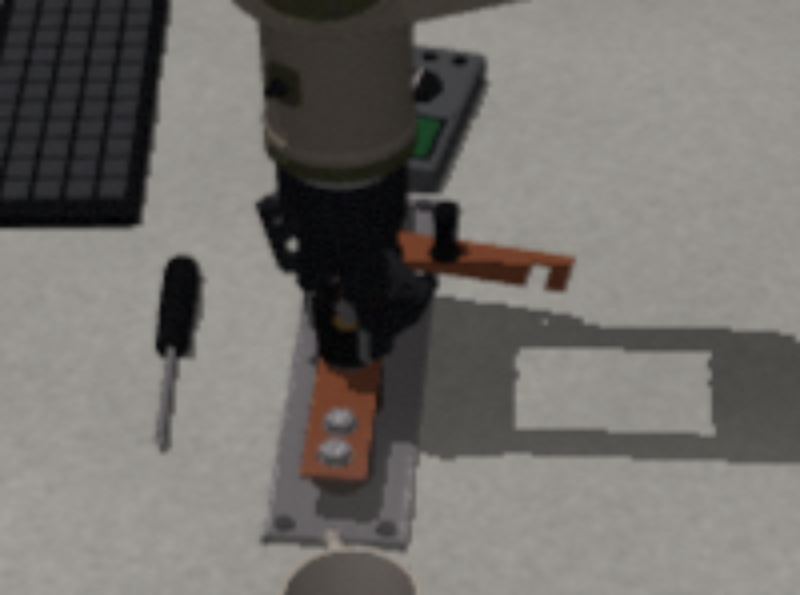

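```bash
python3 -m creep '0 0 0 0 0 0 5; 0 0 0 0 0 0 6; 0 0 0 0 0 0 6; 0 0 0 0 0 0 6; 0 0 -2 0 0 0 6; 0 0 -5 0 0 0 6; 0 0 -7 0 0 0 6; 0 0 -7.3 0 0 0 6; 2 -0.5 -7.3 0 0 8 6; 5 -1.5 -7.3 0 0 16 6; 8 -2 -7.3 0 0 24 6; 11 -3 -7.3 0 0 32 6; 11.8 -3 -7.3 0 0 40 6; 11.8 -3 -7.3 0 0 48 6; 11.8 -3 -7.3 0 0 56 6; 11.8 -3 -7.3 0 0 59 6; 11.8 -3 -7.3 0 0 59 6' 20
python3 -c "
from bench import r,imaging
import cv2
s=r.sense();print(s['joint_pos'],s['tool_pos'],s['tcp_rot'],s['finger_gap'],s['wrist_torque'])
cv2.imwrite('pics/w5.png',imaging.snapshot('wrist')[:,:,::-1])
cv2.imwrite('pics/s5.png',cv2.resize(imaging.snapshot('scene')[160:310,200:370,::-1],None,fx=4,fy=4,interpolation=2))
cv2.imwrite('pics/d5.png',cv2.resize(imaging.snapshot('side')[120:265,260:400,::-1],None,fx=4,fy=4,interpolation=2))"
```

```text
time: 8.9
tool_pos: [536.8, -107.1, 159.4]
tcp_rot: [-179.9, -0.1, 164.6]
ft_force: [-0.3, -0.2, -0.2]
finger_gap: 59.8
[-16.5519931    2.1026705   98.54140149  -0.14862268  79.50263143
 -91.14975376] [ 536.84117732 -107.10694026  159.39671833] [-1.79856908e+02 -1.49639303e-01  1.64624839e+02] 59.832452003631026 [ 0.02470784 -0.00445409 -0.01316038]
```

View pics/w5.png

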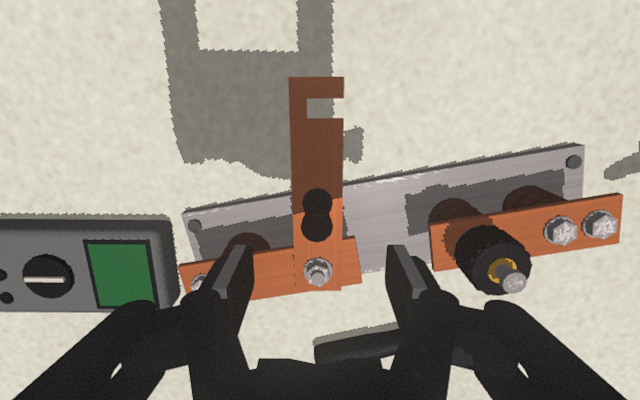

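View pics/d5.png

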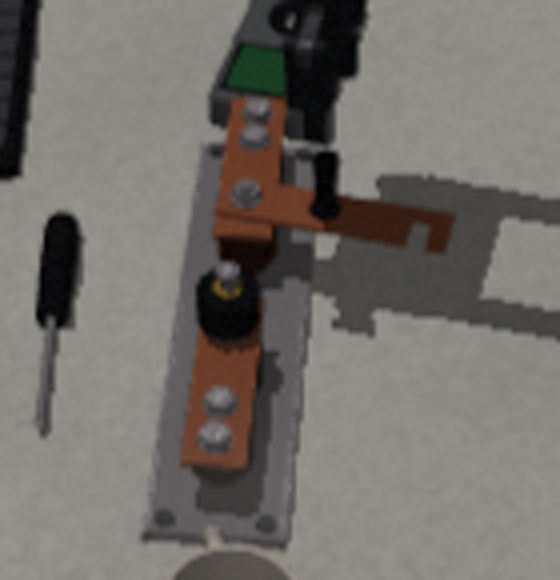

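View pics/s5.png

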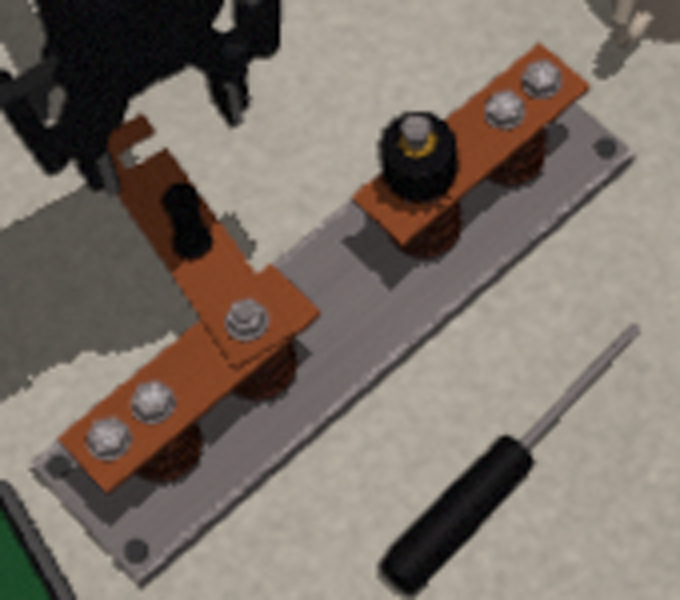

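```bash
python3 - <<'E'
from fit import *
from bench import imaging
c=imaging.camera_info("wrist");K,R,t=c["camera_matrix"],c["R"],c["t"]
def hit(u,v,z):
    d=R.T@np.linalg.inv(K)@np.array([u,v,1]);o=-R.T@t; return o+d*(z-o[2])/d[2]
print("cam",-R.T@t)
for n,u,v,z in [("collar",514,282,124),("pivot",318,272,82),("b122",560,231,76),("b150",599,224,76),("postA",317,203,120),("postB",317,228,120),("post base A",317,203,72)]: print(n,hit(u,v,z).round(1))
E
```

```text
cam [464.74631062 -85.83530652 302.15086862]
collar [601.8  -2.7 124. ]
pivot [ 588.2 -120.7   82. ]
b122 [605.2  55.9  76. ]
b150 [606.9  83.2  76. ]
postA [ 524.1 -103.6  120. ]
postB [ 538.9 -107.6  120. ]
post base A [ 539.8 -108.3   72. ]
```

```bash
python3 -m creep '-0.2 -0.1 2 0 0 0 6; -0.2 -0.1 5 0 0 0 6; -0.2 -0.1 7 0 0 0 5; -0.2 -0.1 7.6 0 0 0 4; -0.2 -0.1 7.6 0 0 0 3; -0.2 -0.1 7.6 0 0 0 2.2; -0.2 -0.1 7.6 0 0 0 2.2; -0.2 -0.1 7.6 0 0 0 2.2;-0.2 -0.1 7.6 0 0 0 2.2' 20
python3 -c "
from bench import r,imaging
import cv2
s=r.sense();print(s['joint_pos'],s['tool_pos'],s['tcp_rot'],s['finger_gap'],s['wrist_torque'])
cv2.imwrite('pics/w6.png',imaging.snapshot('wrist')[:,:,::-1])"
```

```text
time: 9.95
tool_pos: [539.2, -108.9, 84.9]
tcp_rot: [-179.9, -0.0, 164.8]
ft_force: [0.5, 0.3, 0.0]
finger_gap: 21.9
[-16.65942621   6.71129905 101.9024402   -0.15772538  71.41309508
 -91.4024235 ] [ 539.16943558 -108.89280842   84.85639999] [-1.79851228e+02 -3.05501660e-02  1.64793266e+02] 21.87501208599057 [ 0.00399973 -0.01026241 -0.01898809]
```

View pics/w6.png

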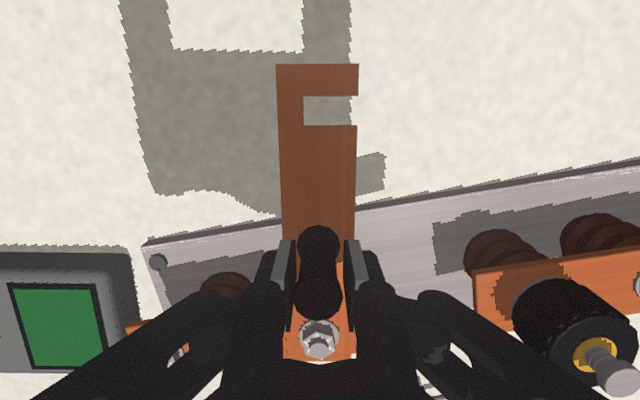

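```bash
python3 -m creep '-0.013 0.384 0 0 0 4 2.2; -0.054 0.765 0 0 0 8 2.2; -0.12 1.144 0 0 0 12 2.2; -0.213 1.516 0 0 0 16 2.2; -0.332 1.881 0 0 0 20 2.2; -0.475 2.237 0 0 0 24 2.2; -0.644 2.582 0 0 0 28 2.2; -0.836 2.915 0 0 0 32 2.2; -1.05 3.233 0 0 0 36 2.2; -1.287 3.535 0 0 0 40 2.2; -1.544 3.821 0 0 0 44 2.2; -1.82 4.087 0 0 0 48 2.2; -2.114 4.334 0 0 0 52 2.2; -2.424 4.56 0 0 0 56 2.2; -2.75 4.763 0 0 0 60 2.2; -2.75 4.763 0 0 0 60 2.2' 20
python3 -c "
from bench import r,imaging
import cv2
s=r.sense();print(s['joint_pos'],s['tool_pos'],s['tcp_rot'],s['finger_gap'],s['wrist_torque'])
cv2.imwrite('pics/w7.png',imaging.snapshot('wrist')[:,:,::-1])
cv2.imwrite('pics/s7.png',cv2.resize(imaging.snapshot('scene')[160:310,200:370,::-1],None,fx=4,fy=4,interpolation=2))"
```

```text
time: 11.6
tool_pos: [578.4, -70.1, 84.7]
tcp_rot: [-179.9, 0.1, 104.7]
ft_force: [0.2, 0.1, 0.2]
finger_gap: 21.9
[-11.86366746  11.52136484  96.55594561  -0.15244274  71.96249222
 -26.54591237] [578.37524067 -70.12529576  84.6846391 ] [-1.79899574e+02  1.11825050e-01  1.04729596e+02] 21.918848096229805 [-0.02235935 -0.04354728  0.00978212]
```

View pics/w7.png

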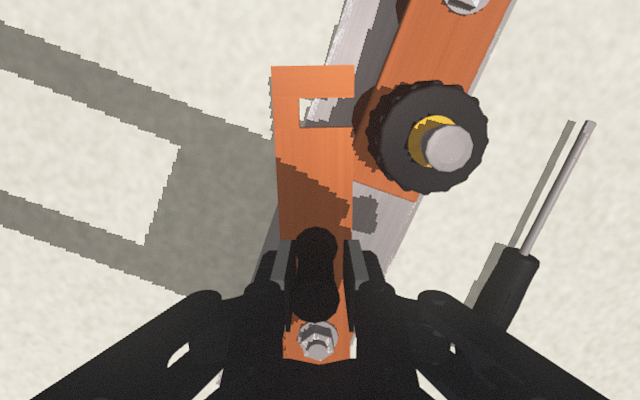

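View pics/s7.png

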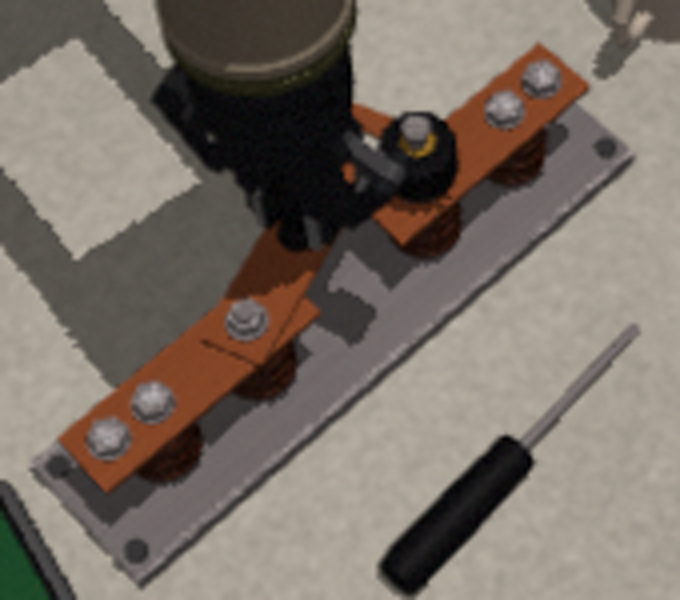

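```bash
python3 -m creep '-0.013 0.384 0 0 0 4 2.2; -0.054 0.765 0 0 0 8 2.2; -0.12 1.144 0 0 0 12 2.2; -0.213 1.516 0 0 0 16 2.2; -0.269 1.70 0 0 0 18 2.2; -0.269 1.70 0 0 0 18 2.2; -0.269 1.70 0 0 0 18 2.2' 20
python3 -c "
from bench import r,imaging
import cv2
s=r.sense();print(s['joint_pos'],s['tool_pos'],s['tcp_rot'],s['finger_gap'],s['wrist_torque'])
cv2.imwrite('pics/w8.png',imaging.snapshot('wrist')[:,:,::-1])"
```

```text
time: 12.4
tool_pos: [595.0, -68.2, 84.5]
tcp_rot: [-179.9, 0.1, 87.0]
ft_force: [-0.7, -0.4, -0.5]
finger_gap: 22.2
[-11.36611829  13.92073028  93.79828162  -0.13807545  72.34269133
  -8.36200292] [595.02502913 -68.24219605  84.45596894] [-1.79919778e+02  1.21146643e-01  8.70379218e+01] 22.241160991016255 [-0.02280369  0.02326134  0.04265164]
```

View pics/w8.png

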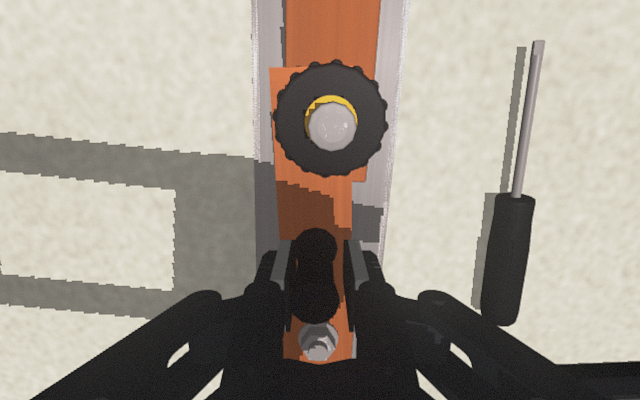

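```bash
python3 -m creep '-0.01 0.1 0 0 0 1 2.2; -0.01 0.2 0 0 0 2.2 2.2; -0.01 0.2 0 0 0 2.2 2.2; -0.01 0.2 0 0 0 2.2 2.2' 
python3 -m creep '0 0.1 0 0 0 0 2.2; 0 0.1 0 0 0 0 2.2; 0 0.1 0 0 0 0 2.2' 
python3 -m creep '0 0.1 0 0 0 0 2.2; 0 0.1 0 0 0 0 2.2; 0 0.1 0 0 0 0 2.2' 
```

```text
time: 12.85
tool_pos: [597.0, -68.5, 84.5]
tcp_rot: [-179.9, 0.1, 84.8]
ft_force: [-2.1, -1.0, 0.3]
finger_gap: 22.0
time: 13.15
tool_pos: [598.0, -68.4, 84.4]
tcp_rot: [-179.9, 0.1, 84.8]
ft_force: [-2.0, 1.3, 0.5]
finger_gap: 21.9
time: 13.45
tool_pos: [598.5, -68.3, 84.4]
tcp_rot: [-179.8, 0.1, 84.8]
ft_force: [-4.8, 1.1, 3.2]
finger_gap: 22.1
```

```bash
python3 -m creep '0 0.1 0 0 0 0 2.2; 0 0.1 0 0 0 0 2.2; 0 0.1 0 0 0 0 2.2' 
python3 -m creep '0 0.1 0 0 0 0 2.2; 0 0.1 0 0 0 0 2.2; 0 0.1 0 0 0 0 2.2' 
python3 -c "
from bench import r,imaging
import cv2
cv2.imwrite('pics/w9.png',imaging.snapshot('wrist')[:,:,::-1])"
```

```text
time: 13.75
tool_pos: [598.5, -68.3, 84.3]
tcp_rot: [-179.7, 0.1, 84.9]
ft_force: [-8.1, 0.0, 4.4]
finger_gap: 21.8
time: 14.05
tool_pos: [598.5, -68.3, 84.3]
tcp_rot: [-179.6, 0.1, 84.9]
ft_force: [-8.2, 0.8, 5.2]
finger_gap: 22.0
```

View pics/w9.png

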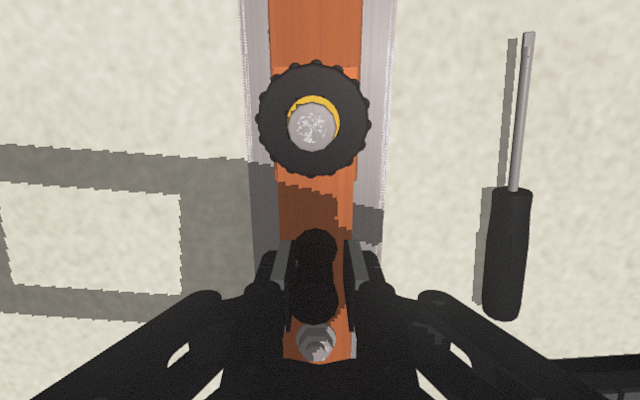

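```bash
python3 -m creep '0 -0.15 0 0 0 0 2.5; 0 -0.2 0 0 0 0 4; 0 -0.2 0 0 0 0 6; 0 -0.2 -0.5 0 0 0 6; 0 -0.2 -3 0 0 0 6; 0 -0.2 -6 0 0 0 6; 0 -0.2 -6.6 0 0 0 6; 2 -0.2 -6.6 0 0 -8 6; 5 -0.2 -6.6 0 0 -16 6; 6.4 -0.2 -6.6 0 0 -139 6; 6.4 -0.2 -6.6 0 0 -139 6; 6.4 -0.2 -6.6 0 0 -139 6; 6.4 -0.2 -6.6 0 0 -139 6; 6.4 -0.2 -6.6 0 0 -139 6; 6.4 -0.2 -6.6 0 0 -139 6; 6.4 -0.2 -6.6 0 0 -139 6; 6.4 -0.2 -6.6 0 0 -139 6; 6.4 -0.2 -6.6 0 0 -139 6; 6.4 -0.2 -6.6 0 0 -139 6; 6.4 -0.2 -6.6 0 0 -139 6' 20
python3 -m creep '0 0 0 0 0 -45 6; 0 0 0 0 0 -45 6; 0 0 0 0 0 -45 6; 0 0 0 0 0 -45 6; 0 0 0 0 0 -45 6; 0 0 0 0 0 -45 6'
python3 -c "
from bench import r,imaging
import cv2
s=r.sense();print(s['joint_pos'],s['tool_pos'],s['tcp_rot'],s['finger_gap'],s['wrist_torque'])
cv2.imwrite('pics/w10.png',imaging.snapshot('wrist')[:,:,::-1])
cv2.imwrite('pics/s10.png',cv2.resize(imaging.snapshot('scene')[160:310,200:370,::-1],None,fx=4,fy=4,interpolation=2))
cv2.imwrite('pics/d10.png',cv2.resize(imaging.snapshot('side')[120:265,260:400,::-1],None,fx=4,fy=4,interpolation=2))"
```

```text
time: 16.1
tool_pos: [602.7, -4.4, 149.9]
tcp_rot: [179.9, -0.4, -164.3]
ft_force: [0.3, 0.5, 1.0]
finger_gap: 60.0
time: 16.7
tool_pos: [603.5, 9.9, 149.4]
tcp_rot: [-179.8, -1.3, -120.8]
ft_force: [-0.3, -0.5, -0.2]
finger_gap: 60.1
[  -3.17907284   11.42116064   89.54664948   -1.24931445   79.44348998
 -152.10147543] [603.53757107   9.92591162 149.42090221] [-179.79176738   -1.27756344 -120.84662098] 60.14869390947855 [ 0.00675211 -0.03084979  0.00665157]
```

View pics/w10.png

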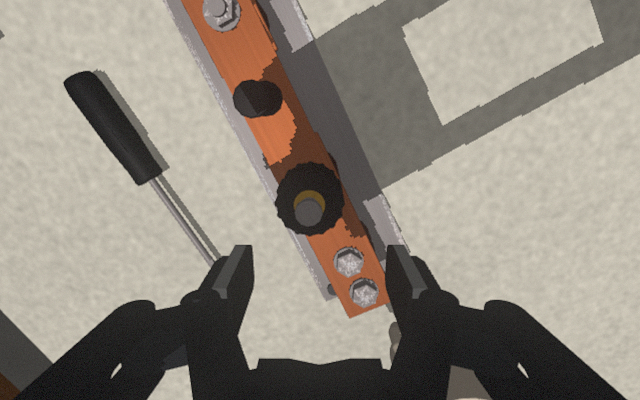

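View pics/s10.png

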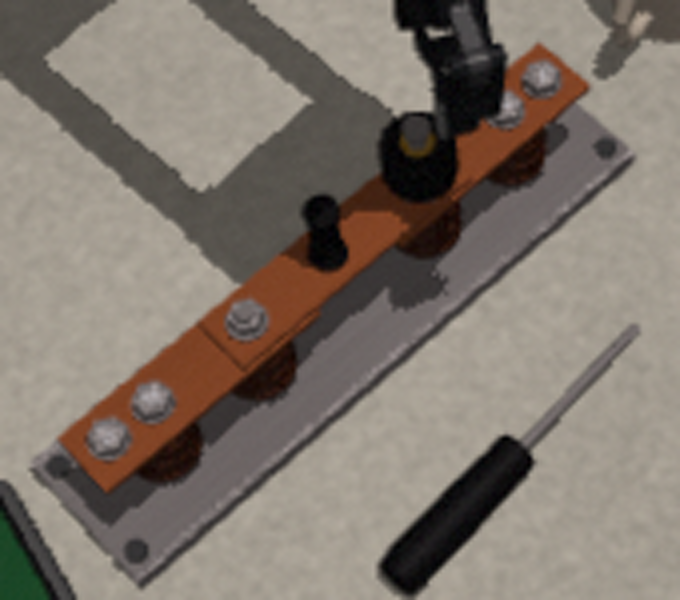

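```bash
cat > rel.py <<'E'
import sys,numpy as np
from scipy.spatial.transform import Rotation as Ro
from bench import r
s=r.sense(); x,y,z,yaw=map(float,sys.argv[1:5])
R0=Ro.from_euler('xyz',s['tcp_rot'],degrees=True); R1=Ro.from_euler('xyz',[180,0,yaw],degrees=True)
print("shift cm",(R0.inv().apply(np.array([x,y,z])-s['tool_pos'])/10).round(3),"rot",(R0.inv()*R1).as_rotvec(degrees=True).round(2))
E
python3 rel.py 602.4 -4.0 140 -138; python3 rel.py 602.4 -4.0 86 -138
```

```text
shift cm [ 1.35  -0.687  0.974] rot [-0.37 -1.22 17.45]
shift cm [ 1.232 -0.671  6.373] rot [-0.37 -1.22 17.45]
```

```bash
python3 -m creep '1.35 -0.69 0 -0.37 -1.22 8 6; 1.35 -0.69 0 -0.37 -1.22 17.5 6; 1.35 -0.69 0.3 -0.37 -1.22 17.5 6; 1.35 -0.69 0.9 -0.37 -1.22 17.5 6; 1.35 -0.69 0.9 -0.37 -1.22 17.5 6' 20; python3 rel.py 602.4 -4.0 85 -138
```

```text
time: 17.35
tool_pos: [601.7, -3.8, 139.3]
tcp_rot: [179.9, -0.1, -137.8]
ft_force: [0.3, 0.3, -0.4]
finger_gap: 60.1
shift cm [-0.046 -0.076  5.429] rot [ 0.09 -0.07  0.17]
```

```bash
python3 -m creep '-0.05 -0.07 2 0 0 0 6; -0.05 -0.07 4 0 0 0 6; -0.05 -0.07 5.2 0 0 0 6; -0.05 -0.07 5.4 0 0 0 6; -0.05 -0.07 5.4 0 0 0 5; -0.05 -0.07 5.4 0 0 0 4.4; -0.05 -0.07 5.4 0 0 0 3.6;-0.05 -0.07 5.4 0 0 0 3.6;-0.05 -0.07 5.4 0 0 0 3.6;-0.05 -0.07 5.4 0 0 0 3.6' 40
python3 -c "
from bench import r
s=r.sense();print(s['joint_pos'],s['wrist_torque'],s['joint_efforts'])"
```

```text
time: 18.35
tool_pos: [603.0, -3.6, 86.9]
tcp_rot: [180.0, 0.0, -137.8]
ft_force: [-4.6, 2.5, 5.0]
finger_gap: 38.7
[-5.23221522e+00  1.43127298e+01  9.30620184e+01  3.59942318e-02
  7.26609236e+01 -1.37436298e+02] [ 0.31560565  0.66993918 -0.05604332] [-1.33016635e+00 -5.65334594e+01 -4.55555284e+01 -6.11055437e-01
 -1.43191829e+00  2.71382843e-03]
```

```bash
python3 -m creep '0 0.04 0 0 0 0 3.6; 0 0.04 0.013 0 0 8 3.6; 0 0.04 0.027 0 0 16 3.6; 0 0.04 0.04 0 0 24 3.6; 0 0.04 0.053 0 0 32 3.6; 0 0.04 0.067 0 0 40 3.6; 0 0.04 0.08 0 0 48 3.6; 0 0.04 0.093 0 0 56 3.6; 0 0.04 0.107 0 0 64 3.6; 0 0.04 0.12 0 0 72 3.6; 0 0.04 0.133 0 0 80 3.6; 0 0.04 0.147 0 0 88 3.6; 0 0.04 0.16 0 0 96 3.6; 0 0.04 0.173 0 0 104 3.6' 40
python3 -c "
from bench import r
s=r.sense();print(s['joint_pos'],s['wrist_torque'],s['joint_efforts'][5])"
```

```text
time: 19.75
tool_pos: [602.6, -4.5, 85.4]
tcp_rot: [-179.9, 0.0, 117.9]
ft_force: [-2.5, -4.7, -0.3]
finger_gap: 38.7
[-5.26177548e+00  1.43642735e+01  9.31718716e+01 -7.44249005e-02
  7.25044608e+01 -3.30943684e+01] [-0.79544569  0.45900418  0.07577253] -2.857828661799431
```

```bash
python3 -m creep '0 0 0.008 0 0 5 3.6; 0 0 0.017 0 0 10 3.6; 0 0 0.025 0 0 15 3.6; 0 0 0.033 0 0 20 3.6; 0 0 0.042 0 0 25 3.6; 0 0 0.05 0 0 30 3.6' 40
python3 -c "
from bench import r
s=r.sense();print(s['joint_pos'][5],s['wrist_torque'],s['joint_efforts'][5])"
```

```text
time: 20.35
tool_pos: [602.2, -4.7, 84.9]
tcp_rot: [-179.9, 0.1, 87.7]
ft_force: [-3.2, -0.6, 0.1]
finger_gap: 38.4
-2.8961362549496954 [-0.05199806  0.50443889  0.08399909] -1.7636218294501305
```

```bash
for i in 1; do python3 -m creep '0 0 0.008 0 0 5 3.6; 0 0 0.017 0 0 10 3.6; 0 0 0.025 0 0 15 3.6; 0 0 0.033 0 0 20 3.6' 40; done
python3 -c "
from bench import r
s=r.sense();print(s['joint_pos'][5],s['wrist_torque'],s['joint_efforts'][5])"
```

```text
time: 20.75
tool_pos: [601.9, -4.7, 84.5]
tcp_rot: [-179.9, 0.1, 67.5]
ft_force: [-2.6, 0.6, -1.0]
finger_gap: 38.4
17.298407195213173 [0.14756352 0.43269944 0.0358803 ] -1.7629244551062584
```

```bash
python3 -m creep '0 0 0.008 0 0 5 3.6; 0 0 0.017 0 0 10 3.6; 0 0 0.025 0 0 15 3.6; 0 0 0.033 0 0 20 3.6' 40
python3 -c "
from bench import r
s=r.sense();print(s['joint_pos'][5],s['wrist_torque'],s['joint_efforts'][5])"
```

```text
time: 21.15
tool_pos: [601.7, -4.5, 84.3]
tcp_rot: [-179.9, 0.1, 47.3]
ft_force: [-2.6, 1.4, -0.3]
finger_gap: 38.3
37.49048189821519 [0.30340514 0.40283684 0.07277332] -1.732403039932251
```

```bash
python3 -m creep '0 0 0.008 0 0 5 3.6; 0 0 0.017 0 0 10 3.6' 40 | head -2
python3 -c "
from bench import r
s=r.sense();print(s['joint_pos'][5],s['wrist_torque'],s['joint_efforts'][5])"
python3 -m creep '0 0 0.008 0 0 5 3.6; 0 0 0.017 0 0 10 3.6' 40| head -2
python3 -c "
from bench import r
s=r.sense();print(s['joint_pos'][5],s['wrist_torque'],s['joint_efforts'][5])"
```

```text
time: 21.35
tool_pos: [601.6, -4.4, 84.2]
47.68831184054624 [0.34351484 0.33004895 0.14636277] -1.6533538699150085
time: 21.55
tool_pos: [601.5, -4.3, 84.1]
57.88562642466324 [0.27383695 0.27974483 0.15523376] -1.6104258969426155
```

```bash
cat > tq.py <<'E'
from bench import r,imaging
import numpy as np
a=[]
for i in range(4):
    s=r.sense(); a.append(s['wrist_torque'][2]); imaging.snapshot("wrist")
print(s['time'],s['joint_pos'][5].round(1),np.round(a,3),np.mean(a).round(3))
E
python3 tq.py
python3 -m creep '0 0 0.005 0 0 5 3.6; 0 0 0.01 0 0 10 3.6' 40| head -2
python3 tq.py
```

```text
21.7 57.6 [ 0.155 -0.086 -0.059 -0.152] -0.035
time: 21.95
tool_pos: [601.5, -4.2, 84.1]
22.1 67.4 [ 0.155  0.032 -0.209 -0.2  ] -0.055
```

```bash
cat > t1.py <<'E'
from bench import r
s=r.sense(); print(s['time'],s['joint_pos'][5].round(1),s['qd'][5].round(1),s['wrist_torque'][2].round(3),s['finger_gap'].round(2))
E
python3 -m creep '0 0 0.005 0 0 4 3.6; 0 0 0.01 0 0 8 3.6; 0 0 0.01 0 0 12 3.6' 60|head -1
python3 t1.py
python3 -m creep '0 0 0.005 0 0 4 3.6; 0 0 0.01 0 0 8 3.6' 60|head -1
python3 t1.py
```

```text
time: 22.45
time: 22.65Traceback (most recent call last):
  File "t1.py", line 2, in <module>
    s=r.sense(); print(s['time'],s['joint_pos'][5].round(1),s['qd'][5].round(1),s['wrist_torque'][2].round(3),s['finger_gap'].round(2))
                                                                                                              ^^^^^^^^^^^^^^^^^^^^^
AttributeError: 'float' object has no attribute 'round'
Traceback (most recent call last):
  File "t1.py", line 2, in <module>
    s=r.sense(); print(s['time'],s['joint_pos'][5].round(1),s['qd'][5].round(1),s['wrist_torque'][2].round(3),s['finger_gap'].round(2))
                                                                                                              ^^^^^^^^^^^^^^^^^^^^^
AttributeError: 'float' object has no attribute 'round'
```

```bash
sed -i "s/s\['finger_gap'\].round(2)/s['finger_gap']/" t1.py; python3 t1.py; python3 -m creep '0 0 0 0 0 3 3.6'|head -1; python3 t1.py
```

```text
22.65 87.2 39.7 0.295 37.97285053051593
time: 22.75
22.75 90.2 28.4 0.288 38.256483479441926
```

```bash
python3 -m creep '0 0 0 0 0 0 4.5; 0 0 0 0 0 0 6; 0 0 0 0 0 0 6; 0 0 0 0 0 0 6; 0 0 -2 0 0 0 6; 0 0 -5 0 0 0 6; 0 0 -7.5 0 0 0 6; -2 0 -10 0 0 0 6; -5 0 -12 0 0 0 6; -5 0 -12 0 0 0 6; -5 0 -12 0 0 0 6' 20
python3 -c "
from bench import r,imaging
import cv2
s=r.sense();print(s['joint_pos'],s['tool_pos'],s['tcp_rot'],s['finger_gap'],s['wrist_torque'])
cv2.imwrite('pics/w11.png',imaging.snapshot('wrist')[:,:,::-1])
cv2.imwrite('pics/s11.png',cv2.resize(imaging.snapshot('scene')[160:310,200:370,::-1],None,fx=4,fy=4,interpolation=2))
cv2.imwrite('pics/d11.png',cv2.resize(imaging.snapshot('side')[120:265,260:400,::-1],None,fx=4,fy=4,interpolation=2))"
```

```text
time: 23.85
tool_pos: [552.5, 0.9, 205.0]
tcp_rot: [180.0, 0.0, -5.4]
ft_force: [0.2, -0.6, 0.3]
finger_gap: 59.9
[-5.20373731e+00  9.17469463e-01  9.48929699e+01 -3.68777204e-02
  8.42020285e+01  9.01818981e+01] [552.50634256   0.85897636 205.04437958] [ 1.79963272e+02  1.23525034e-02 -5.38190994e+00] 59.93676706796406 [ 0.00565209  0.03955698 -0.03777094]
```

View pics/w11.png

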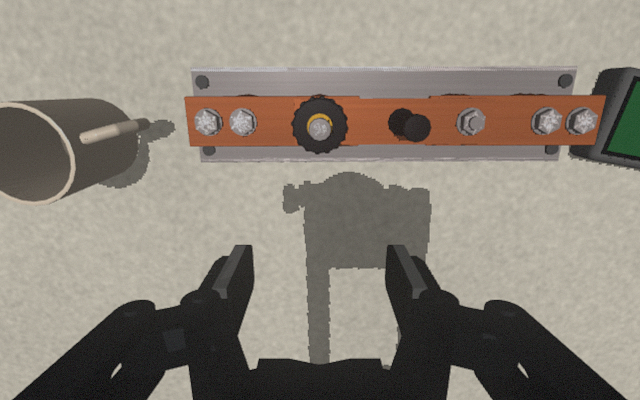

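View pics/s11.png

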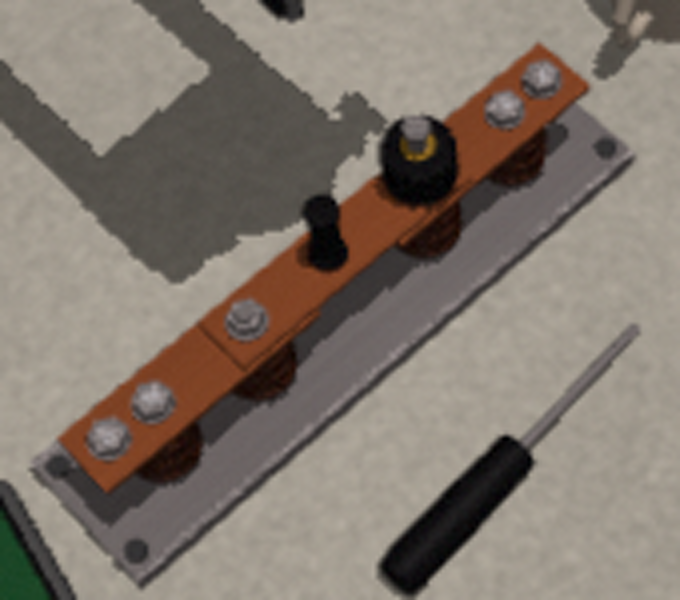

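View pics/d11.png

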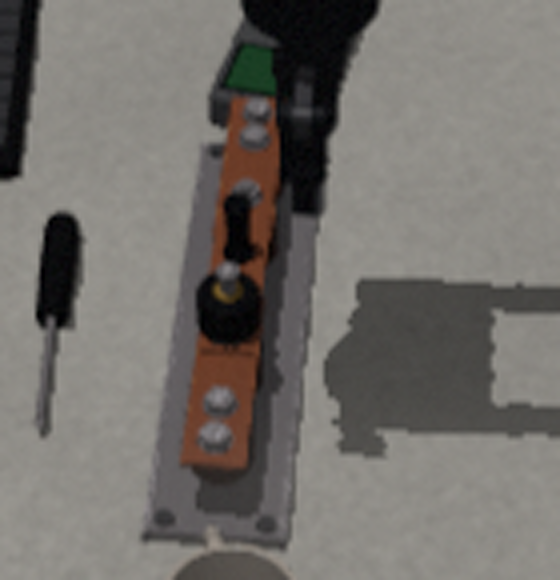

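```bash
python3 -c "
from bench import r
print(r.hand_in()); print(r.sense()['time'])"
```

```text
the job is handed in; nothing more can be done
None
the job is handed in; nothing more can be done
```

The radio station is earthed, and I handed the job in at about 24 s of the 72 s allowed. I unscrewed the nut about 272° (roughly 4.5 mm up) and swung the link in by its post until it met its stop. I then screwed the nut back down onto the link, let go and moved the arm clear.

**Link:** it stopped dead at the expected closed position, and two further 1 mm pushes, up to about 8 N, did not move it. The last pictures show it in line with the bars, with its end under the nut.

**Nut:** the turning moment was about 0.07 N m running free. It started to climb about 175–185° into tightening and read 0.29 N m at the end. That puts the nut roughly 0.8–0.9 rad past first touch, inside the hand-tight range and below 0.4.

**Less certain:**
- **Moment readings:** they scatter by about ±0.03 N m and mean something only while the nut is turning. Held still, the reading fell to as low as −0.2 N m with the wrist moving back only about 0.3°, so I ignored those.
- **Tightness by turns:** counting turns puts the nut 0.3–1.3 rad past touch, because its starting height was only roughly known. That does not contradict the moment reading, but does not confirm it closely either.
- **Positions:** the cameras disagreed by up to about 3–5 mm, so I centred on the nut by feel instead.

The mug, meter and screwdriver looked unmoved in the last pictures.

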